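# Load the rocker tray with the large transformer

## Robot

A 7-joint arm with a two-finger parallel gripper is mounted at the origin on the work surface. World frame = base frame: x ahead of the robot, y to its left, z up, the work surface at z = 0. Lengths are in m, angles in rad, forces in N, time in s.
With the tool pointing down it reaches from about 0.4 to 0.925 m from the base axis. Payload 4.1 kg.
Tool frame: the origin (TCP) lies at the very end of the fingers, on their centre line; the grasp point (between the pads) lies behind it (tcp_to_grasp is the z of the grasp point in the tool frame, in m); z points along the fingers, y is the line along which they close (so a half turn about z gives the same grasp; the last joint's range is limited). The gripper opens to 85 mm and grips with 20 to 120 N. Pads are 22 mm wide; open, the fingers measure 114 mm over their backs; the gripper's body (76 mm by 85 mm) begins 54 mm behind the grasp point. The pads swing forward as they close: fully open they stand 13 mm farther back than shut.
Start: joints at [-1.364, 0.398, 0.045, 1.537, -0.019, 1.207, -0.051], TCP at [0.196, 0.62, 0.231] pointing down, gripper open.
Joint ranges: [-2.82, 2.82], [-0.49, 2.23], [-1.37, 1.46], [0, 2.46], [-1.36, 4.5], [0.23, 2], [-2.94, 2.94]. Speed limits (rad/s): [2.57, 2.57, 3.14, 3.14, 3.14, 3.14, 3.14].

## Interface

Orientations are given as a rotation vector (axis times angle).
In Python, from plant import * gives the robot as it stands.
- The arm moves only by the tool drive_tool, never from a script. Its arguments are lists of equal length, an entry for each row: "translation": the shift along the tool's x, y, z in units of 15 cm (1.0 is 15 cm), a list of three; "turn": the turn about the tool's z in units of 360 degrees (1.0 is 360 degrees); "fingers": the opening, from -1 (shut) to 1 (fully open), so that 0 is half open. In form: {"translation": [[x, y, z], ...], "turn": [turn, ...], "fingers": [fingers, ...]}. A call has 1 to 12 rows; each row is the pose to reach, as a shift and turn from the pose commanded when the call began, along the tool's axes at that moment, turning the shorter way round; what a row does not reach only later rows make up. A row lasts 1/12 s, in which the tool goes at most 41.7 mm and 7.16 degrees, less where a joint would pass 70% of its speed; a pose out of reach is approached as far as the arm can. A call with a number of a shift or a turn outside -1 to 1 is refused whole. A call with a gripper value outside its range is refused whole. The fingers move at their own pace and stop on an object; "grip_force" is the grip in N (left out, the last holds). Time passes only in rows, so rows that repeat a pose let the fingers close. It gives the time, the measured TCP pose, the force, the opening and the grip force at its end, in the units of the state.
- state(): the state, without advancing time (a new reading comes with each control period).
- camera(name): name is "scene" or "side" or "wrist"; returns the picture (420x560x3 uint8, red, green, blue); there is no depth.
- camera_info(name): a dict with "fx", "fy", "cx", "cy" (pixels), "pose" (4x4, takes a point from camera to world coordinates). Camera axes: x right, y up, looking along -z (the intrinsics and any distortion apply to the point x, -y, -z); pixel columns grow to the right and rows downward; lengths in m; the calibration is good to about 2 mm. A picture is of the moment at which its call begins: read the wrist's pose just before it. camera_info takes no time and is no camera call; for the wrist camera it gives the pose at the moment of the call.
- finish_job(): hands the job in; it is judged then, once.
The state is a dict: "time_s": time; "qpos": joint angles; "dq": joint speeds; "joint_torque": joint torques, N m; "tool_pos": TCP position; "orientation": TCP orientation; "wrist_force": force on the tool from outside, world axes, zero at the start; "torque": the same for the moment, N m; "finger_gap": finger opening in m; "grip_force": force on a finger pad.
Only numpy, scipy, OpenCV 4.12 (cv2) and the standard library are available. Lean on these libraries where they do the work, as an engineer would, in place of code of your own. Each camera call takes 0.05 s, during which the arm holds its last target. There are 200 camera calls.

## Task

Two transformers of the same make lie on the repair bench. Pick up the larger one and set it upright in the middle of the black rubber pan at the raised end of the rocker tray, without dropping it, then let go so that its weight tips the tray fully over towards the inspection station. Leave the smaller transformer where it lies.

Things in the scene. Friction and masses are not known exactly. Their poses are not given: they have to be found in the camera images.
- transformer_center (a point): Larger of two transformers (dark steel core, copper winding), 48 mm along its x, 46 mm along its y, 44 mm tall, about 0.36 kg, standing upright on the bench. The point is its centre, 22 mm above its underside; z up. Flat steel end faces look along +x and -x: 48 mm apart, 28 mm wide, full height; the winding bulges along +y and -y (central 30 mm of x).
- small_transformer_center (a point): Smaller transformer of the same shape, 32 mm (x) by 30 mm (y) by 29 mm tall, 0.09 kg, too light to tip the tray. The point is its centre, 14.5 mm above its underside. It must stay where it lies.
- pan (a point): Centre of the top face of the rubber pan (94 mm in x, 110 mm in y) on the raised end of the rocker tray (276 x 122 mm). x: along the tray away from the pivot; y: parallel to the pivot; z: normal to the pan. Rib 4 mm high at x = -51 mm, side lips 5 mm at y = +-59 mm, end lip 9 mm at x = +51 mm. Pivot: 85 mm back, 7 mm below, 75 mm above the bench; stand cheeks 93 mm high beside it.
- rocker_tray (a joint): Tilt of the tray, rad. 0: empty, pan end raised 0.12 rad by a counterweight; 0.12: level; 0.32: fully tipped, pan end 0.20 rad below level. Turns freely, lightly damped: the larger transformer's weight in the pan tips it over in a second or two; it returns to 0 when unloaded. The pan centre sinks 10 mm from rest to level, 17 mm more to fully tipped. The stand is fixed.

How it is judged:
On the way:
1. the larger transformer rests on the tray, let go, and its weight has tipped the tray past level (contact force between rocker_tray and transformer above 0.5 N and contact force between the fingers and transformer below 0.1 N and value of joint rocker_tray above 0.2 rad), for 0.2 s.
At the end, for the whole second after the job is handed in: The tray is fully tipped (joint above 0.29 rad) and stays so under the larger transformer, which stands upright on the rubber pan with its centre within 25 mm (30 mm towards the end lip, 30 mm sideways) of the pan's centre, let go and at rest; the smaller transformer is within 30 mm of where it lay (value of joint rocker_tray above 0.29 rad and x of transformer_center in the frame of pan between -0.025 and 0.03 m and y of transformer_center in the frame of pan between -0.03 and 0.03 m and z of transformer_center in the frame of pan below 0.03 m and angle between transformer_center's own z axis and vertical below 0.4 rad and linear speed of transformer below 0.02 m/s and distance of small_transformer_center from where it was at the start of the episode below 0.03 m); the robot touches nothing.
It fails at once if the larger transformer is dropped or thrown (faster than 0.8 m/s while not held) (linear speed of transformer above 0.8 m/s and contact force between the fingers and transformer below 0.1 N).
It fails at once if the smaller transformer is moved more than 30 mm (distance of small_transformer_center from where it was at the start of the episode above 0.03 m).
It also fails if it takes over 40 s, if anything falls off the work surface, if the arm or the gripper's body presses on something with over 40 N, if the wrist force passes 120 N, or if a joint passes its speed limit or range.

## Working session

There is one attempt and no reset: what is moved stays moved. The work goes in short steps, Python scripts to look and compute and a tool call to move; the robot and the scene stay as the last step left them, time stands still between calls to the robot, and variables do not carry over. Pictures are saved under pics/ and viewed, at most 10 in all, crops included, and the job is handed in when it is done.

Besides the shell and the picture viewer there is one more tool, called after ">>>" as name(argument=value, ...) on one line, values as JSON. drive_tool: Moves the arm, as the interface text tells. Shifts and turns lie within -1 to 1; 1 stands for 15 cm of shift or 360 degrees of turn. Its arguments: {"type":"object","properties":{"translation":{"type":"array","items":{"type":"array","items":{"type":"number","minimum":-1,"maximum":1}}},"turn":{"type":"array","items":{"type":"number","minimum":-1,"maximum":1}},"fingers":{"type":"array","items":{"type":"number"}},"grip_force":{"type":"number"}},"required":["translation","turn","fingers"]}

```bash
mkdir -p pics; ls; python3 - <<'E'
from plant import *
import cv2,numpy as np
s=state();print(s)
a=camera("scene");b=camera("side")
cv2.imwrite("pics/scene.png",a[:,:,::-1]);cv2.imwrite("pics/side.png",b[:,:,::-1])
for n in("scene","side","wrist"):print(camera_info(n))
E
```

```text
pics
{'time_s': 0.0, 'qpos': array([-1.36398937,  0.39921252,  0.04502603,  1.53788514, -0.01870735,
        1.20691638, -0.05067488]), 'dq': array([-0.00107062, -0.00078938,  0.00124891,  0.00126859,  0.00033615,
       -0.00070791, -0.00037989]), 'joint_torque': array([ 4.81596987e-05, -4.75130904e+01,  1.36502668e+00, -2.54209954e+01,
        1.17189484e-02,  9.83843958e-03, -2.59953373e-05]), 'tool_pos': array([0.1954702 , 0.61923712, 0.23024777]), 'orientation': array([-0.47824372, -3.10479741,  0.00312896]), 'wrist_force': array([-0.18823855, -0.50916205,  0.46976242]), 'torque': array([-0.01727154, -0.05544897,  0.05311171]), 'grip_force': 0.0, 'finger_gap': 0.08547546436699069}
{'fx': 510.37440623578397, 'fy': 510.37440623578397, 'cx': 277.309584695382, 'cy': 211.18660860412768, 'pose': array([[-0.11064562, -0.58200125,  0.80562528,  1.29875561],
       [ 0.99372542, -0.07812049,  0.08004359,  0.10895702],
       [ 0.01635037,  0.80942679,  0.58699313,  0.63844514],
       [ 0.        ,  0.        ,  0.        ,  1.        ]])}
{'fx': 382.74751006156896, 'fy': 382.74751006156896, 'cx': 281.6896520242812, 'cy': 212.75487813425747, 'pose': array([[ 0.96164423,  0.14391049, -0.23351692,  0.33915112],
       [-0.27354171,  0.56637857, -0.7774254 , -0.65165914],
       [ 0.02037931,  0.81148326,  0.58402021,  0.59781742],
       [ 0.        ,  0.        ,  0.        ,  1.        ]])}
{'fx': 350.8390731032798, 'fy': 350.8390731032798, 'cx': 278.40955963101254, 'cy': 208.79729207833466, 'pose': array([[ 3.00640567e-01, -9.05558180e-01, -2.99298567e-01,
         1.20322523e-01],
       [ 9.53737273e-01,  2.85229270e-01,  9.50235626e-02,
         6.42403067e-01],
       [-6.80652900e-04, -3.14020137e-01,  9.49416079e-01,
         3.72437683e-01],
       [ 0.00000000e+00,  0.00000000e+00,  0.00000000e+00,
         1.00000000e+00]])}
```

View pics/scene.png

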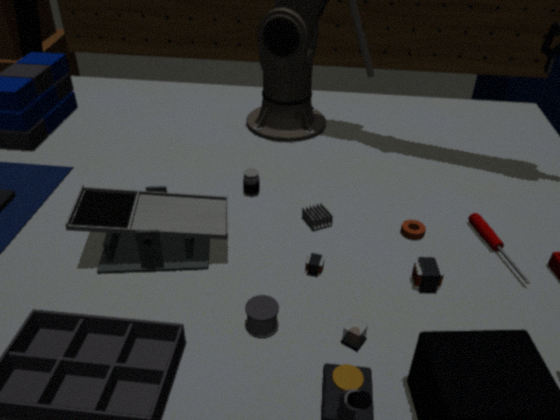

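View pics/side.png

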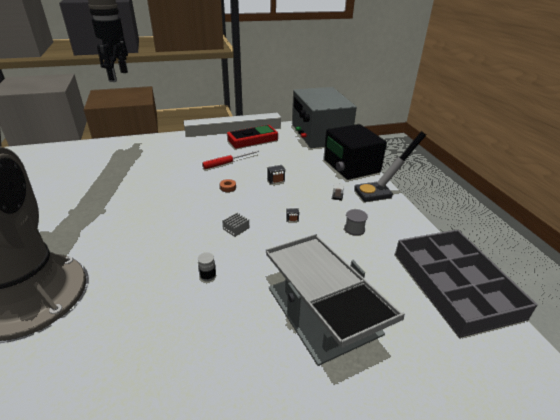

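```bash
python3 -c "
import plant
for k in dir(plant):
  if k[0]!='_':
    v=getattr(plant,k);print(k,v if isinstance(v,(int,float)) else type(v))"
```

```text
IKError <class 'type'>
camera <class 'function'>
camera_info <class 'function'>
finish_job <class 'function'>
state <class 'function'>
tcp_to_grasp -0.0187
```

```bash
cat > h.py <<'E'
from plant import *
import cv2,numpy as np
from scipy.spatial.transform import Rotation as R
def ray(info,p):
    P=info["pose"];d=np.array([(p[0]-info["cx"])/info["fx"],-(p[1]-info["cy"])/info["fy"],-1.])
    d=P[:3,:3]@d;return P[:3,3],d/np.linalg.norm(d)
def plane(info,p,z):
    o,d=ray(info,p);return o+d*(z-o[2])/d[2]
def tri(i1,p1,i2,p2):
    o1,d1=ray(i1,p1);o2,d2=ray(i2,p2)
    s=np.linalg.lstsq(np.c_[d1,-d2],o2-o1,rcond=None)[0]
    a=o1+s[0]*d1;b=o2+s[1]*d2;return (a+b)/2,np.linalg.norm(a-b)
def blob(mask,seed):
    n,l,st,c=cv2.connectedComponentsWithStats(mask.astype(np.uint8))
    k=l[seed[1],seed[0]]
    if k==0:
        d=np.linalg.norm(c[1:]-seed,axis=1);k=1+d.argmin()
    return (l==k).astype(np.uint8),st[k],c[k]
def quad(m):
    c=max(cv2.findContours(m,cv2.RETR_EXTERNAL,cv2.CHAIN_APPROX_NONE)[0],key=cv2.contourArea)
    h=cv2.convexHull(c)
    return cv2.approxPolyN(h,4,ensure_convex=True).reshape(-1,2).astype(float)
E
python3 - <<'E'
from h import *
a=cv2.imread("pics/scene.png").max(2);b=cv2.imread("pics/side.png").max(2)
A=camera_info("scene");B=camera_info("side")
for n,s1,s2,t in(("big",(427,274),(276,174),90),("small",(315,263),(292,214),90)):
    m1,st1,c1=blob(a<t,s1);m2,st2,c2=blob(b<t,s2);print(n,st1,c1,st2,c2,tri(A,c1,B,c2))
m1,st1,c1=blob(a<28,(105,208));m2,st2,c2=blob(b<28,(348,310));print(a[208,105],b[310,348],st1,c1,st2,c2,tri(A,c1,B,c2))
q1=quad(m1);q2=quad(m2);print(q1,q2)
for q,I in((q1,A),(q2,B)):
    print(np.array([plane(I,p,.092) for p in q]).round(4))
E
```

```text
big [409 256  35  39 974] [426.21765914 275.89014374] [268 166  17  18 246] [275.69512195 174.62195122] (array([0.60666928, 0.30857199, 0.01963316]), np.float64(0.002631818237843867))
small [304 252  21  26 372] [314.09946237 265.39784946] [287 209  12  13 126] [292.38888889 214.94444444] (array([0.59758491, 0.10944588, 0.01288078]), np.float64(0.0019084752612116332))
6 24 [  72  189   64   38 1850] [104.44054054 208.36324324] [ 314  286   81   52 2252] [352.81305506 310.69626998] (array([ 0.58070026, -0.27853858,  0.09153395]), np.float64(0.0013736333400214526))
[[135. 192.]
 [127. 227.]
 [ 71. 224.]
 [ 85. 189.]] [[394. 314.]
 [341. 338.]
 [313. 304.]
 [363. 285.]]
[[ 0.5229 -0.2417  0.092 ]
 [ 0.63   -0.219   0.092 ]
 [ 0.6345 -0.3181  0.092 ]
 [ 0.5258 -0.3395  0.092 ]]
[[ 0.6439 -0.3024  0.092 ]
 [ 0.5396 -0.3232  0.092 ]
 [ 0.5203 -0.2474  0.092 ]
 [ 0.6226 -0.229   0.092 ]]
```

```bash
cat >> h.py <<'E'
def go(target,fdir=None):
    s=state();M=R.from_rotvec(s["orientation"]).as_matrix()
    d=M.T@(np.array(target)-s["tool_pos"]);print("t",s["time_s"],"pos",s["tool_pos"].round(4),"shift units",(d/.15).round(3),"gap",s["finger_gap"])
    print("tool x",M[:,0].round(3),"y",M[:,1].round(3))
    if fdir is not None:
        f=M[:2,:2].T@np.array(fdir);a=np.degrees(np.arctan2(-f[0],f[1]));a=(a+90)%180-90
        print("turn deg",round(a,1),"units",round(a/360,4))
E
python3 -c "
from h import *
go([.607,.309,.20])"
```

```text
t 0.1 pos [0.1955 0.6193 0.2304] shift units [-3.239 -1.147  0.205] gap 0.08554696364080387
tool x [-0.954  0.301 -0.   ] y [ 0.301  0.954 -0.002]
```

>>> drive_tool(translation=[[-0.25,-0.1,0],[-0.5,-0.2,0],[-0.75,-0.3,0],[-1,-0.4,0],[-1,-0.4,0]], turn=[0,0,0,0,0], fingers=[1,1,1,1,1])

```text
time_s: 0.52
tool_pos: [0.3305, 0.5093, 0.2312]
orientation: [0.5, 3.095, -0.007]
wrist_force: [1.4, -1.7, 0.4]
finger_gap: 0.0855
grip_force: 0.0
```

>>> drive_tool(translation=[[-0.25,-0.1,0],[-0.5,-0.2,0],[-0.75,-0.3,0],[-1,-0.4,0],[-1,-0.4,0]], turn=[0,0,0,0,0], fingers=[1,1,1,1,1])

```text
time_s: 0.93
tool_pos: [0.4541, 0.406, 0.2313]
orientation: [0.5, 3.095, -0.007]
wrist_force: [1.3, -1.6, 0.4]
finger_gap: 0.0855
grip_force: 0.0
```

>>> drive_tool(translation=[[-0.25,-0.1,0.1],[-0.5,-0.2,0.2],[-0.75,-0.3,0.2],[-1,-0.35,0.2],[-1,-0.35,0.2],[-1,-0.35,0.2]], turn=[0,0,0,0,0,0], fingers=[1,1,1,1,1,1])

```text
time_s: 1.43
tool_pos: [0.5748, 0.317, 0.2006]
orientation: [0.488, 3.103, -0.003]
wrist_force: [-0.5, 1.0, -0.4]
finger_gap: 0.0853
grip_force: 0.0
```

```bash
python3 - <<'E'
from h import *
go([.607,.309,.2])
w=camera_info("wrist");a=camera("wrist");cv2.imwrite("pics/w1.png",a[:,:,::-1])
import pickle;pickle.dump(w,open("w1.pkl","wb"))
P=w["pose"];p=np.linalg.inv(P)@np.array([.607,.309,.044,1]);print(w["cx"]-w["fx"]*p[0]/p[2],w["cy"]+w["fy"]*p[1]/p[2],P[:3,3])
E
```

```text
t 1.4333 pos [0.5748 0.317  0.2006] shift units [-0.221  0.015  0.004] gap 0.08530759864302799
tool x [-0.952  0.307 -0.001] y [ 0.307  0.952 -0.002]
281.6654714080814 222.22402915925065 [0.49975148 0.34058647 0.34263524]
```

View pics/w1.png

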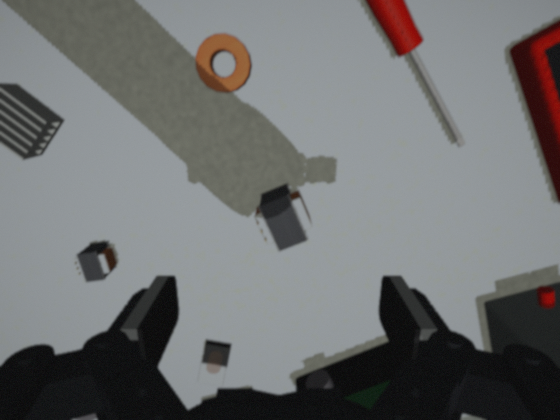

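```bash
python3 - <<'E'
import cv2
a=cv2.imread("pics/w1.png")[170:270,230:335]
cv2.imwrite("pics/w1c.png",cv2.convertScaleAbs(cv2.resize(a,None,fx=6,fy=6,interpolation=cv2.INTER_CUBIC)[:600],alpha=1.5))
E
```

```text
(no output)
```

View pics/w1c.png

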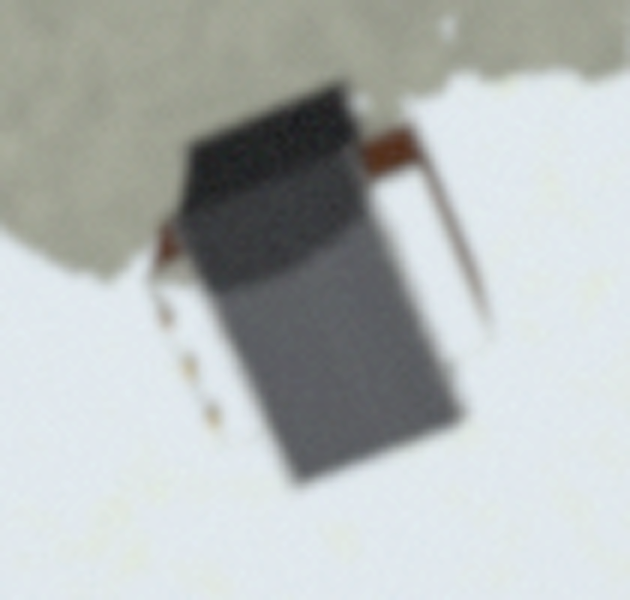

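```bash
python3 - <<'E'
from h import *;import pickle
w=pickle.load(open("w1.pkl","rb"))
q=np.array([plane(w,(230+x/6,170+y/6),.044) for x,y in((182,212),(352,142),(462,415),(298,483))])
print(q,[np.linalg.norm(q[i]-q[(i+1)%4]) for i in range(4)])
c=q.mean(0);f=(q[2]+q[3]-q[0]-q[1])[:2];f/=np.linalg.norm(f);print(c,f)
go([c[0],c[1],.06],f)
E
```

```text
[[0.58581459 0.29573991 0.044     ]
 [0.58323011 0.32307032 0.044     ]
 [0.63006045 0.32619675 0.044     ]
 [0.63326076 0.29867371 0.044     ]] [np.float64(0.027452338778800676), np.float64(0.046934584785590656), np.float64(0.027708477388094344), np.float64(0.047536784734703345)]
[0.60809148 0.31092017 0.044     ] [0.99794033 0.06414904]
t 1.4833 pos [0.5729 0.3196 0.2006] shift units [-0.242  0.017  0.937] gap 0.08560047993311548
tool x [-0.953  0.303  0.001] y [ 0.303  0.953 -0.001]
turn deg 68.7 units 0.1908
```

>>> drive_tool(translation=[[-0.15,0.015,0],[-0.242,0.017,0.1],[-0.242,0.017,0.3],[-0.242,0.017,0.5],[-0.242,0.017,0.7],[-0.242,0.017,0.8],[-0.242,0.017,0.8],[-0.242,0.017,0.8],[-0.242,0.017,0.8],[-0.242,0.017,0.8],[-0.242,0.017,0.8],[-0.242,0.017,0.8]], turn=[0.019,0.038,0.057,0.076,0.095,0.114,0.133,0.152,0.171,0.191,0.191,0.191], fingers=[1,1,1,1,1,1,1,1,1,1,1,1])

```text
time_s: 2.48
tool_pos: [0.6066, 0.3138, 0.081]
orientation: [-2.14, -2.298, 0.0]
wrist_force: [0.4, -0.3, -0.2]
finger_gap: 0.0851
grip_force: 0.0
```

```bash
python3 - <<'E'
from h import *
go([.6078,.3105,.008],[.9979,.064])
E
```

```text
t 2.4833 pos [0.6066 0.3138 0.081 ] shift units [-0.023  0.007  0.487] gap 0.08513848032846719
tool x [-0.071  0.997  0.001] y [ 0.997  0.071 -0.001]
turn deg 0.4 units 0.0011
```

Descend and grip.

>>> drive_tool(translation=[[-0.023,0.007,0.1],[-0.023,0.007,0.2],[-0.023,0.007,0.3],[-0.023,0.007,0.4],[-0.023,0.007,0.487],[-0.023,0.007,0.487],[-0.023,0.007,0.487]], turn=[0,0,0,0,0,0,0], fingers=[1,1,1,1,1,1,1])

```text
time_s: 3.07
tool_pos: [0.6087, 0.3078, 0.0068]
orientation: [-2.147, -2.292, 0.004]
wrist_force: [0.0, -0.5, 1.1]
finger_gap: 0.0855
grip_force: 0.0
```

>>> drive_tool(translation=[[0,0,0],[0,0,0],[0,0,0],[0,0,0],[0,0,0],[0,0,0],[0,0,0],[0,0,0],[0,0,0],[0,0,0]], turn=[0,0,0,0,0,0,0,0,0,0], fingers=[-0.2,-0.5,-0.5,-0.5,-0.5,-0.5,-0.5,-0.5,-0.5,-0.5], grip_force=50)

```text
time_s: 3.9
tool_pos: [0.61, 0.3085, 0.0094]
orientation: [-2.148, -2.292, -0.002]
wrist_force: [-1.5, -0.3, 6.4]
finger_gap: 0.0471
grip_force: 53.5
```

>>> drive_tool(translation=[[0,0,-0.1],[0,0,-0.25],[0,0,-0.45],[0,0,-0.65],[0,0,-0.85],[0,0,-1],[0,0,-1],[0,0,-1]], turn=[0,0,0,0,0,0,0,0], fingers=[-0.5,-0.5,-0.5,-0.5,-0.5,-0.5,-0.5,-0.5])

```text
time_s: 4.57
tool_pos: [0.61, 0.3081, 0.1594]
orientation: [2.148, 2.292, 0.003]
wrist_force: [0.0, 0.2, -3.8]
finger_gap: 0.0476
grip_force: 52.9
```

```bash
python3 - <<'E'
from h import *
print(state()["wrist_force"],state()["grip_force"])
go([.5807,-.2785,.16],[.98,.2])
E
```

```text
[ 0.02369821  0.17179513 -3.82309885] 52.882259488105774
t 4.5667 pos [0.61   0.3081 0.1594] shift units [-3.89  -0.448 -0.009] gap 0.047550945461977835
tool x [-0.065  0.998  0.001] y [0.998 0.065 0.002]
turn deg -7.8 units -0.0217
```

>>> drive_tool(translation=[[-0.15,0,-0.05],[-0.35,0,-0.1],[-0.55,0,-0.15],[-0.75,-0.05,-0.2],[-0.95,-0.1,-0.2],[-1,-0.1,-0.2]], turn=[0,0,0,0,0,0], fingers=[-0.5,-0.5,-0.5,-0.5,-0.5,-0.5])

```text
time_s: 5.07
tool_pos: [0.602, 0.1489, 0.1864]
orientation: [2.157, 2.283, -0.012]
wrist_force: [0.2, -2.0, -3.8]
finger_gap: 0.0474
grip_force: 52.8
```

>>> drive_tool(translation=[[-0.2,-0.02,0],[-0.4,-0.05,0],[-0.6,-0.1,0],[-0.8,-0.12,0],[-0.9,-0.12,0],[-1,-0.12,0],[-1,-0.12,0]], turn=[0,0,-0.01,-0.022,-0.022,-0.022,-0.022], fingers=[-0.5,-0.5,-0.5,-0.5,-0.5,-0.5,-0.5])

```text
time_s: 5.65
tool_pos: [0.5942, 0.0016, 0.1862]
orientation: [-1.992, -2.428, 0.008]
wrist_force: [0.7, -0.5, -3.2]
finger_gap: 0.0472
grip_force: 52.8
```

>>> drive_tool(translation=[[-0.15,0,0],[-0.3,0,0],[-0.45,0,0],[-0.5,0,0],[-0.5,0,0],[-0.5,0,0],[-0.5,0,0]], turn=[0,0,0,0,0,0,0], fingers=[-0.5,-0.5,-0.5,-0.5,-0.5,-0.5,-0.5])

```text
time_s: 6.23
tool_pos: [0.6109, -0.064, 0.1873]
orientation: [-1.98, -2.436, -0.001]
wrist_force: [0.5, -0.2, -4.1]
finger_gap: 0.0474
grip_force: 52.7
```

```bash
python3 - <<'E'
from h import *
go([.5807,-.2785,.16],[.98,.2])
w=camera_info("wrist");a=camera("wrist");cv2.imwrite("pics/w2.png",a[:,:,::-1])
import pickle;pickle.dump(w,open("w2.pkl","wb"))
E
```

```text
t 6.2333 pos [ 0.6109 -0.064   0.1873] shift units [-1.359 -0.489  0.179] gap 0.047444174207858604
tool x [-0.205  0.979  0.002] y [ 0.979  0.205 -0.001]
turn deg 0.3 units 0.0007
```

View pics/w2.png

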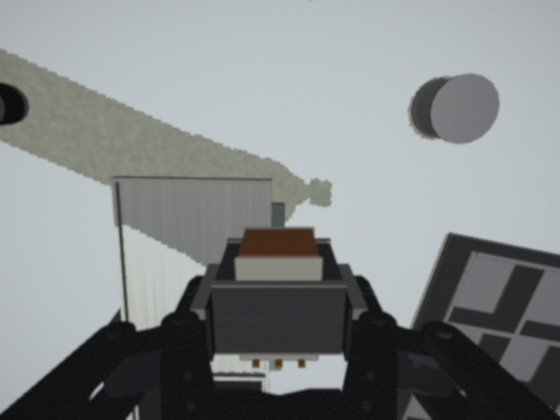

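```bash
python3 - <<'E'
from h import *;import pickle
w=pickle.load(open("w2.pkl","rb"))
a=plane(w,(113,178),.068);b=plane(w,(272,179),.068);print(a,b,np.linalg.norm(a-b))
v=(b-a)[:2];v/=np.linalg.norm(v);x=np.array([v[1],-v[0]]);x*=-np.sign(x[1])
print(v,x,(a+b)[:2]/2+.221*x)
e=plane(w,(123,300),.076);d=(e-a)[:2];print(d/np.linalg.norm(d))
E
```

```text
[ 0.48504781 -0.0722352   0.068     ] [ 0.60393658 -0.04812053  0.068     ] 0.1213097639742896
[0.98004294 0.19878591] [ 0.19878591 -0.98004294] [ 0.58842388 -0.27676736]
[ 0.17558139 -0.98446492]
```

```bash
python3 - <<'E'
from h import *
go([.585,-.282,.14],[.982,.19])
E
```

```text
t 6.2833 pos [ 0.611  -0.064   0.1875] shift units [-1.387 -0.467  0.315] gap 0.047382787563137164
tool x [-0.205  0.979  0.002] y [ 0.979  0.205 -0.001]
turn deg 0.9 units 0.0024
```

>>> drive_tool(translation=[[-0.15,-0.05,0],[-0.35,-0.15,0],[-0.55,-0.25,0],[-0.75,-0.35,0],[-0.9,-0.42,0],[-1,-0.467,0],[-1,-0.467,0]], turn=[0,0,0,0,0,0,0], fingers=[-0.5,-0.5,-0.5,-0.5,-0.5,-0.5,-0.5])

```text
time_s: 6.87
tool_pos: [0.5709, -0.2323, 0.1886]
orientation: [1.99, 2.429, -0.004]
wrist_force: [-0.5, -1.5, -3.8]
finger_gap: 0.0474
grip_force: 52.7
```

>>> drive_tool(translation=[[-0.1,0,0],[-0.2,0,0.05],[-0.3,0,0.15],[-0.387,0,0.25],[-0.387,0,0.3],[-0.387,0,0.3],[-0.387,0,0.3],[-0.387,0,0.3]], turn=[0,0,0,0,0,0,0,0], fingers=[-0.5,-0.5,-0.5,-0.5,-0.5,-0.5,-0.5,-0.5])

```text
time_s: 7.53
tool_pos: [0.5857, -0.2829, 0.1439]
orientation: [1.981, 2.437, 0.003]
wrist_force: [0.5, 0.8, -4.5]
finger_gap: 0.0471
grip_force: 52.6
```

```bash
python3 - <<'E'
from h import *
go([.585,-.282,.0915],[.982,.19]);print(state()["wrist_force"])
a=camera("scene");b=camera("side")
f=lambda i,y,x:cv2.resize(i[y:y+150,x:x+190,::-1],None,fx=2.1,fy=2.1*1.3,interpolation=cv2.INTER_CUBIC)
cv2.imwrite("pics/p1.png",cv2.convertScaleAbs(np.hstack([f(a,120,30),f(b,210,240)]),alpha=1.6))
E
```

```text
t 7.5333 pos [ 0.5857 -0.2829  0.1439] shift units [ 0.007 -0.004  0.349] gap 0.04713501527856501
tool x [-0.204  0.979  0.001] y [0.979 0.204 0.001]
turn deg 0.8 units 0.0023
[ 0.53209139  0.84594512 -4.52445546]
```

View pics/p1.png

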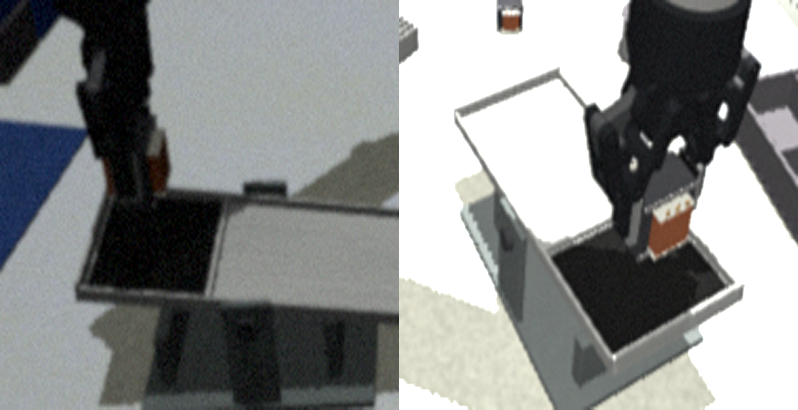

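The transformer hangs upright above the black pan in both crops: about (135,170) on the left, (670,225) on the right. I'll lower it gently.

>>> drive_tool(translation=[[0,0,0.06],[0,0,0.12],[0,0,0.18],[0,0,0.21],[0,0,0.24],[0,0,0.26],[0,0,0.28],[0,0,0.3],[0,0,0.32],[0,0,0.335],[0,0,0.335],[0,0,0.335]], turn=[0,0,0,0,0,0,0,0,0,0,0,0], fingers=[-0.5,-0.5,-0.5,-0.5,-0.5,-0.5,-0.5,-0.5,-0.5,-0.5,-0.5,-0.5])

```text
time_s: 8.63
tool_pos: [0.5849, -0.2848, 0.093]
orientation: [1.984, 2.435, 0.001]
wrist_force: [-0.8, 0.1, -1.8]
finger_gap: 0.0473
grip_force: 53.1
```

```bash
python3 - <<'E'
from h import *
go([.585,-.282,.0915],[.982,.19]);print(state()["wrist_force"])
a=camera("scene");b=camera("side")
f=lambda i,y,x:cv2.resize(i[y:y+150,x:x+190,::-1],None,fx=2.1,fy=2.1*1.3,interpolation=cv2.INTER_CUBIC)
cv2.imwrite("pics/p2.png",cv2.convertScaleAbs(np.hstack([f(a,120,30),f(b,210,240)]),alpha=1.6))
E
```

```text
t 8.6333 pos [ 0.5849 -0.2848  0.093 ] shift units [0.018 0.004 0.01 ] gap 0.047307762459618145
tool x [-0.202  0.979 -0.   ] y [0.979 0.202 0.001]
turn deg 0.7 units 0.0019
[-0.77902832  0.13070297 -1.80675033]
```

View pics/p2.png

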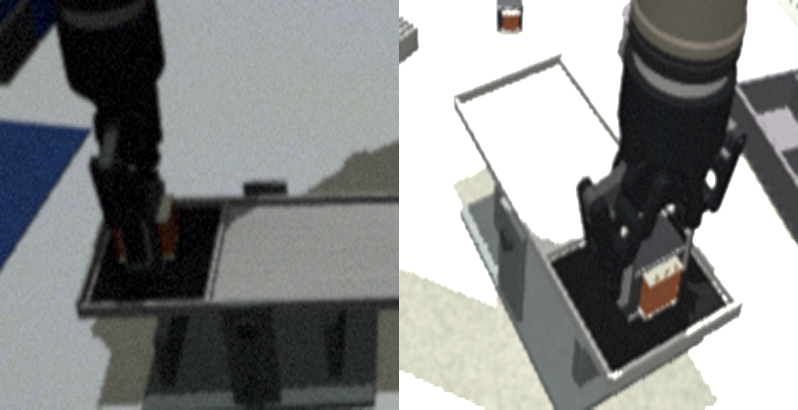

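>>> drive_tool(translation=[[0,0,0],[0,0,0],[0,0,0],[0,0,0],[0,0,0],[0,0,0],[0,0,0],[0,0,0],[0,0,0],[0,0,0],[0,0,0],[0,0,0]], turn=[0,0,0,0,0,0,0,0,0,0,0,0], fingers=[0.7,0.7,0.7,0.7,0.7,0.7,0.7,0.7,0.7,0.7,0.7,0.7])

```text
time_s: 9.73
tool_pos: [0.5846, -0.2848, 0.093]
orientation: [-1.985, -2.435, -0.0]
wrist_force: [0.2, 0.1, -0.6]
finger_gap: 0.0728
grip_force: 0.0
```

>>> drive_tool(translation=[[0,0,-0.1],[0,0,-0.2],[0,0,-0.4],[0,0,-0.6],[0,0,-0.8],[0,0,-1],[0.2,0,-1],[0.4,0,-1],[0.6,0,-1],[0.8,0,-1],[0.9,0,-1],[0.9,0,-1]], turn=[0,0,0,0,0,0,0,0,0,0,0,0], fingers=[0.7,0.7,0.7,0.7,0.7,0.7,0.7,0.7,0.7,0.7,0.7,0.7])

```text
time_s: 10.73
tool_pos: [0.5574, -0.1474, 0.2428]
orientation: [-1.975, -2.44, -0.004]
wrist_force: [-0.5, 0.6, -0.1]
finger_gap: 0.0724
grip_force: 0.0
```

```bash
python3 - <<'E'
from h import *
go([.585,-.282,.0915]);print(state()["wrist_force"])
a=camera("scene");b=camera("side")
f=lambda i,y,x:cv2.resize(i[y:y+150,x:x+190,::-1],None,fx=2.1,fy=2.1*1.3,interpolation=cv2.INTER_CUBIC)
cv2.imwrite("pics/p3.png",cv2.convertScaleAbs(np.hstack([f(a,120,30),f(b,210,240)]),alpha=1.6))
A=cv2.imread("pics/scene.png")
print("small diff",np.abs(a[240:285,295:335,::-1].astype(int)-A[240:285,295:335]).mean())
E
```

```text
t 10.7333 pos [ 0.5574 -0.1474  0.2428] shift units [-0.919 -0.008  1.005] gap 0.07242451398814062
tool x [-0.208  0.978  0.004] y [0.978 0.208 0.   ]
[-0.50406402  0.55231466 -0.1365978 ]
small diff 3.0844444444444443
```

View pics/p3.png

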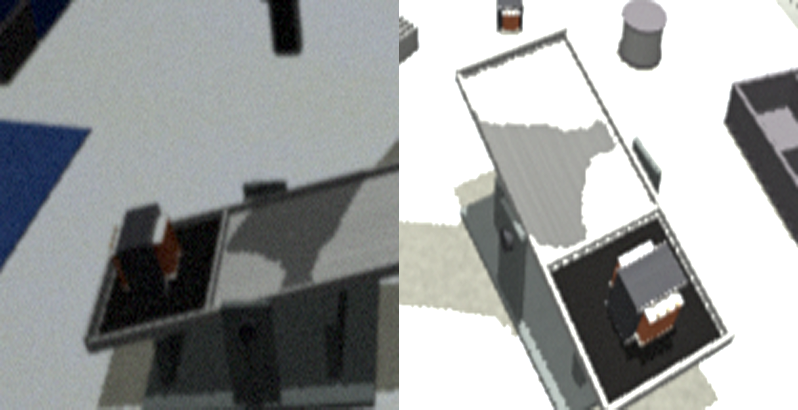

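```bash
python3 - <<'E'
from h import *
A=camera_info("scene");B=camera_info("side")
p,e=tri(A,(30+138/2.1,120+228/2.73),B,(240+256/2.1,210+277/2.73));print(p,e)
x=np.array([.195,-.981,0]);y=np.array([.981,.195,0]);th=.2
px=x*np.cos(th)-np.array([0,0,np.sin(th)]);n=x*np.sin(th)+np.array([0,0,np.cos(th)])
rest=np.array([.584,-.278,.092]);piv=rest-.0835*x;piv[2]=.075
pan=piv+.085*px+.007*n;print(pan,[(p-pan)@v for v in(px,y,n)])
E
```

```text
[ 0.58731739 -0.29158374  0.10452515] 0.002569191437825541
[ 0.58423329 -0.27917361  0.06497357] [np.float64(0.004663380048787025), np.float64(0.0006055288174474959), np.float64(0.041301326544433255)]
```

The transformer stands upright, about 5 mm along x and 1 mm along y from the pan's centre. The tray is fully tipped and the arm is clear.

```bash
python3 -c "
from plant import *
print(finish_job())"
```

```text
the job is handed in; nothing more can be done
None
```

I set the larger transformer upright about 5 mm from the pan's centre and let go; the tray tipped over, the smaller transformer stayed put, and I handed the job in at about 11 s (no verdict was returned).

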